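# Shim the rocking comparator stand

## Robot

A 6-joint arm with a two-finger parallel gripper is mounted at the origin on a cart in front of the work surface, level with it; the furniture and walls round the work are solid. World frame = base frame: x ahead of the robot, y to its left, z up, the work surface at z = 0. Lengths are in mm, angles in rad, forces in N, time in s.
With the tool pointing down it reaches from about 275 to 750 mm from the base axis. Payload 10.2 kg.
Tool frame: the origin (TCP) lies at the very end of the fingers, on their centre line; the grasp point (between the pads) lies 19 mm behind it; z points along the fingers, y is the direction in which the jaws open and shut (so a half turn about z gives the same grasp; the last joint's range is limited). The gripper opens to 85 mm and grips with 20 to 120 N. Pads are 22 mm wide; open, the fingers measure 114 mm over their backs; the gripper's body (76 mm by 85 mm) begins 54 mm behind the grasp point. The pads swing forward as they close: fully open they stand 13 mm farther back than shut.
Start: joints at [-1.53, 0.313, 1.498, -0, 1.331, -0.223], TCP at [136.881, -506.848, 231.294] pointing down, gripper open.
Joint ranges: [-2.94, 2.94], [-0.97, 2.17], [0.19, 2.56], [-1.23, 4.37], [0.02, 3.11], [-2.88, 2.88]. Speed limits (rad/s): [2.39, 2.39, 3.01, 3.14, 3.14, 3.14].

## Interface

Orientations are given as a unit quaternion [w, x, y, z].
In Python, from rig import sensors, imaging, ctrl gives the robot as it stands.
- The arm moves only by the shell command python3 -m creep 'ROWS' [FORCE]. ROWS is JSON, a list of rows, each an object with "grip": the finger opening in mm, from 0 to 85.4; "linear": the shift along the tool's x, y, z in mm, a list of three; "rot": the turn, a rotation vector about the tool's x, y, z in rad, a list of three. A call has 1 to 12 rows; each row shifts and turns the commanded pose from where the row before left it, along the tool's axes as they then stand; what a row does not reach is not made up. A row lasts 1/12 s, in which the tool goes at most 41.7 mm and 7.16 degrees, less where a joint would pass 70% of its speed; a pose out of reach is approached as far as the arm can. A call with a gripper value outside its range is refused whole. The fingers move at their own pace and stop on an object; FORCE is the grip in N (left out, the last holds). Time passes only in rows, so rows that do not move let the fingers close. It gives the time, the measured TCP pose, the force and the opening at its end, in the units of the state.
- sensors.sense(): the state, without advancing time (a new reading comes with each control period).
- imaging.capture(name): name is "scene" or "top" or "wrist"; returns (picture, depth): 384x512x3 uint8, red, green, blue; 384x512 float32, mm along the optical axis (not along the pixel's ray), 0 where there is no reading.
- imaging.camera_params(name): a dict with "intrinsics" (3x3 intrinsics, pixels), "k1" (the pictures are not rectified: a ray, as slopes to the right and down, at radius r is drawn at 1 + k1 r^2 times it, then the intrinsics apply), "R" (3x3) and "t" (3): a world point X has camera coordinates R X + t. Camera axes: x right, y down, z forward; pixel columns grow to the right and rows downward; lengths in mm; the calibration is good to about 2 mm. A picture is of the moment at which its call begins: read the wrist's pose just before it. camera_params takes no time and is no camera call; for the wrist camera it gives the pose at the moment of the call.
- ctrl.finish_job(): hands the job in, once; it reports no verdict.
The state is a dict: "time_s": time; "joints": joint angles; "dq": joint speeds; "tau": joint torques, N m; "eef_pos": TCP position; "ee_rot": TCP orientation; "force": force on the tool from outside, world axes, zero at the start; "wrist_torque": the same for the moment, N m; "grip_width": opening from 0.0 (shut) to 1.0 (fully open).
Only numpy, scipy, OpenCV 4.12 (cv2) and the standard library are available. Lean on these libraries where they do the work, as an engineer would, in place of code of your own. Each camera call takes 0.05 s, during which the arm holds its last target.

## Task

The green comparator stand rocks because its front-left foot is too short. Without gripping or lifting anything, push the orange wedge in under that short foot with your fingertips until the stand sits level on the flat of the wedge, then press down lightly on the yellow spot at the opposite corner to prove that it no longer rocks, and let go. Do not shove the stand along the table, keep the brass weight standing on it, and leave the other things where they are.

Things in the scene. Friction and masses are not known exactly. Their poses are not given: they have to be found in the camera images.
- stand: Loose dial stand, 4 kg. Green base plate 190 x 190 mm, underside 20, top 48 mm above the table when level, on four domed black feet (32 mm wide) at x, y +-75 mm. Column (213 mm high) at x +55, y +55 mm; dial and plunger over x -5, y +55 mm. Origin: centre of the base at table level; z up, x to its rear edge (away from the robot), y to its left edge. Starts leaning 0.075 rad on the short foot.
- short_foot (a point): Lowest point of the short foot (stand x -75, y +75 mm: front left, 20 mm in from the plate's left edge), 8 mm shorter than the other three. It touches the table at the start, carrying about 6 N, while the opposite foot hangs 8 mm in the air. The wedge goes under it from the left side, about along the stand's -y.
- press_spot (a point): Centre of the top of the yellow disc (26 mm wide) on the base plate at the rear right corner (stand x +72, y -72 mm), about 50 mm above the table when level; the place to press. Without the wedge, some 6 to 10 N here rocks the stand.
- shim: Orange wedge 110 x 44 mm, 0.1 kg, loose, left of the stand. Origin: centre of the underside; x points to the thin end (x +55 mm, 1.2 mm thick, toward the short foot). Thickens to 8 mm at x +10, then flat to x -40 mm, where an upright heel begins, 15 mm thick, 56 wide, 26 high. Stand is level with the foot's lowest point at x +8 to -20 mm; then the heel meets the plate. Pushing takes under 20 N.
- shim_heel (a point): Centre of the back face of the wedge's heel (x -55 mm of the wedge, 13 mm above the table): the face to push on.
- brass_weight: Small brass weight with a knob, 23 mm wide, 24 mm high, standing on the base plate below the dial's plunger; origin at the centre of its underside.
- vial2_mid (a point): Centre of a white vial, 26 mm wide, 52 mm high, standing to the right of the stand; a bystander.
- tin_mid (a point): Centre of a flat round white tin, 62 mm wide, 20 mm high; a bystander.
- loupe_mid (a point): Centre of a black loupe, 38 mm wide, 30 mm high; a bystander.
- torch_mid (a point): Centre of a black torch lying on the table, 110 mm long, 32 mm thick; a bystander.
Mind the look-alikes: they are no part of the job. Of the things that look like the shim, the larger one is meant.

How it is judged (in metres and radians):
On the way, in this order (a step that is already met when the one before it is completed fails the run):
1. the wedge is under the short foot and the stand is level (angle between stand's own z axis and vertical below 0.015 rad and contact force between shim and stand above 0.5 N), for 0.2 s.
2. the yellow spot is pressed and the stand stays level (all of step 1 and contact force between the fingers and stand above 4 N and horizontal distance between the grasp point and press_spot below 0.035 m), for 0.2 s.
At the end, for the whole second after the job is handed in: The stand is level within 0.015 rad, the wedge lies flat on the table and carries the short foot (over 0.5 N), the stand is within 25 mm of where it stood, the brass weight stands on it, and all is at rest (all of step 1 and height (world z) of shim below 0.004 m and angle between shim's own z axis and vertical below 0.05 rad and linear speed of each of stand, shim below 0.01 m/s and distance of stand from where it was at the start of the episode below 0.025 m and angle between brass_weight's own z axis and vertical below 0.1 rad and distance between brass_weight and stand below 0.095 m and height (world z) of brass_weight above 0.04 m); the robot touches nothing.
It fails at once if the wedge is lifted off the table (over 12 mm), or the stand is lifted (over 10 mm) or tipped (over 0.13 rad) (height (world z) of shim above 0.012 m or height (world z) of stand above 0.01 m or angle between stand's own z axis and vertical above 0.13 rad).
It fails at once if the stand is shoved more than 30 mm (distance of stand from where it was at the start of the episode above 0.03 m).
It fails at once if the stand is pressed with more than 45 N (contact force between the fingers and stand above 45 N).
It fails at once if the brass weight is touched by the robot or falls over (contact force between any of the fingers, the arm and brass_weight above 0.5 N or angle between brass_weight's own z axis and vertical above 0.4 rad).
It fails at once if the vial, tin, loupe or torch is moved more than 20 mm (distance of any of vial2_mid, tin_mid, loupe_mid, torch_mid from where it was at the start of the episode above 0.02 m).
It also fails if it takes over 53 s, if anything falls off the work surface, if the arm or the gripper's body presses on something with over 40 N, if the wrist force passes 120 N, or if a joint passes its speed limit or range.

## Working session

There is one attempt and no reset: what is moved stays moved. The work goes in short steps, Python scripts to look and compute and a shell command to move; the robot and the scene stay as the last step left them, time stands still between calls to the robot, and variables do not carry over. Pictures are saved under pics/ and viewed, and the job is handed in when it is done.

```bash
ls; mkdir -p pics; python3 - <<'E'
from rig import sensors, imaging, ctrl
import cv2, numpy as np
s=sensors.sense(); print(s)
for n in ["scene","top"]:
    p,d=imaging.capture(n); cv2.imwrite(f"pics/{n}0.png",p[:,:,::-1]); np.savez(f"pics/{n}0.npz",p=p,d=d)
    c=imaging.camera_params(n); print(n,c)
E
```

```text
pics
{'time_s': 0.0, 'joints': array([-1.53040528e+00,  3.13459365e-01,  1.49846427e+00,  2.68988247e-06,
        1.33101174e+00, -2.23410272e-01]), 'dq': array([ 0.0018556 ,  0.00148029,  0.00059476, -0.00028012, -0.00081545,
       -0.00085572]), 'tau': array([-1.53149977e-03, -4.12270010e+01, -2.59743869e+01, -2.83399650e-04,
        4.07022642e-03, -4.46261993e-06]), 'eef_pos': array([ 136.86746773, -506.56599858,  230.72005574]), 'ee_rot': array([-6.68436011e-04,  9.91313531e-01,  1.31518184e-01,  6.26513691e-05]), 'force': array([-0.25872717,  0.25080349, -1.22536141]), 'wrist_torque': array([ 0.01317977, -0.01037354, -0.0006441 ]), 'grip_width': 1.0017564222222701}
scene {'intrinsics': array([[469.06506169,   0.        , 254.14845755],
       [  0.        , 469.06506169, 189.00509255],
       [  0.        ,   0.        ,   1.        ]]), 'k1': 0.01135047045358492, 'R': array([[ 0.90907123, -0.4165584 ,  0.00828206],
       [-0.28479768, -0.63578825, -0.71740057],
       [ 0.30410488,  0.64980951, -0.69661168]]), 't': array([-518.59491751,  215.10363746,  906.4755536 ])}
top {'intrinsics': array([[451.29766867,   0.        , 260.45021636],
       [  0.        , 451.29766867, 191.90644672],
       [  0.        ,   0.        ,   1.        ]]), 'k1': 0.03770083194502664, 'R': array([[-0.02720004, -0.99946238,  0.01830594],
       [-0.98559564,  0.02375582, -0.16744223],
       [ 0.16691734, -0.02259669, -0.98571192]]), 't': array([  12.89736111,  568.56214213, 1149.20356659])}
```

View pics/scene0.png

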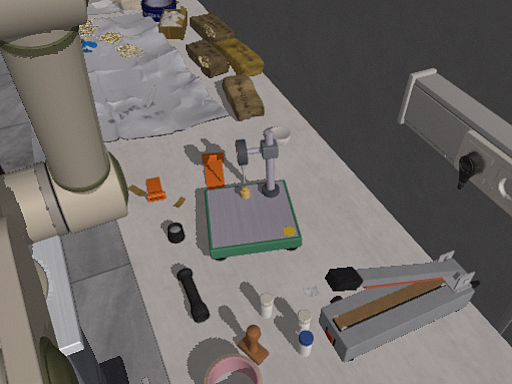

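View pics/top0.png

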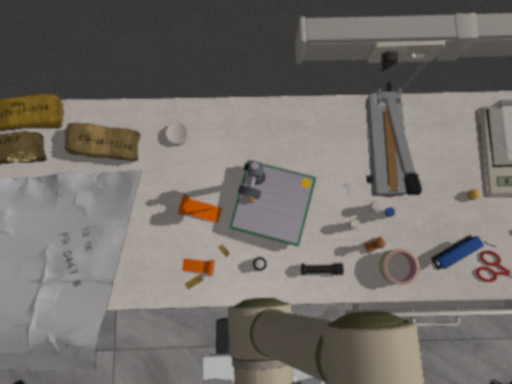

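```bash
cat > h.py <<'E'
import numpy as np, cv2
from rig import sensors, imaging, ctrl
def rays(c,uv):
    uv=np.asarray(uv,float).reshape(-1,2);K=c["intrinsics"]
    q=np.c_[(uv[:,0]-K[0,2])/K[0,0],(uv[:,1]-K[1,2])/K[1,1]]
    p=q.copy()
    for _ in range(20): p=q/(1+c["k1"]*(p**2).sum(1,keepdims=True))
    return np.c_[p,np.ones(len(p))]
def world(c,uv,z): # pixel at depth z
    return (rays(c,uv)*np.reshape(z,(-1,1))-c["t"])@c["R"]
def onplane(c,uv,h):
    d=rays(c,uv)@c["R"]; o=-c["R"].T@c["t"]
    return o+d*((h-o[2])/d[:,2])[:,None]
def proj(c,X):
    Y=np.asarray(X,float).reshape(-1,3)@c["R"].T+c["t"]; p=Y[:,:2]/Y[:,2:]
    p=p*(1+c["k1"]*(p**2).sum(1,keepdims=True)); K=c["intrinsics"]
    return p*[K[0,0],K[1,1]]+[K[0,2],K[1,2]]
def cloud(c,d):
    v,u=np.mgrid[:d.shape[0],:d.shape[1]]
    return world(c,np.c_[u.ravel(),v.ravel()],d.ravel()).reshape(d.shape+(3,))
def T():
    from scipy.spatial.transform import Rotation as R
    s=sensors.sense();q=s["ee_rot"];return s,R.from_quat([q[1],q[2],q[3],q[0]])
E
python3 - <<'E'
from h import *
z=np.load("pics/top0.npz");p,d=z["p"],z["d"]
crop=p[150:290,160:360]; cv2.imwrite("pics/topcrop0.png",cv2.resize(crop,None,fx=4,fy=4,interpolation=cv2.INTER_CUBIC)[:,:,::-1])
z2=np.load("pics/scene0.npz");q=z2["p"]
cv2.imwrite("pics/scenecrop0.png",cv2.resize(q[120:270,120:320],None,fx=4,fy=4,interpolation=cv2.INTER_CUBIC)[:,:,::-1])
c=imaging.camera_params("top");P=cloud(c,d)
hsv=cv2.cvtColor(p,cv2.COLOR_RGB2HSV)
for nm,lo,hi in [("orange",(3,170,120),(14,255,255)),("green",(50,80,30),(90,255,255)),("yellow",(18,180,150),(32,255,255))]:
    m=cv2.inRange(hsv,lo,hi); n,l,st,ce=cv2.connectedComponentsWithStats(m)
    for i in range(1,n):
        if st[i,4]>20:
            X=P[l==i];X=X[d[l==i]>0]; r=cv2.minAreaRect(X[:,:2].astype(np.float32))
            print(nm,st[i],X.mean(0).round(1),r, np.percentile(X[:,2],[5,50,95]).round(1))
E
```

```text
orange [182 198  37  24 518] [530.3 160.6   8. ] ((530.525390625, 160.6993408203125), (97.15772247314453, 40.7092170715332), 72.8246841430664) [ 1.8  7.5 16.8]
orange [183 260  23  13 227] [381.4 180.4   4.4] ((381.7182922363281, 180.74359130859375), (56.81000900268555, 28.823972702026367), 80.94324493408203) [-0.4  4.2  9.1]
orange [208 261   5  14  58] [374.8 135.8  17. ] ((375.1182861328125, 136.4532928466797), (11.92691707611084, 33.9463996887207), 86.88455200195312) [ 5.6 18.4 22.8]
yellow [302 179   8   8  46] [ 589.4 -122.3   56.4] ((589.1233520507812, -122.13214874267578), (17.009258270263672, 18.572172164916992), 42.50324249267578) [53.2 55.9 60.7]
```

View pics/topcrop0.png

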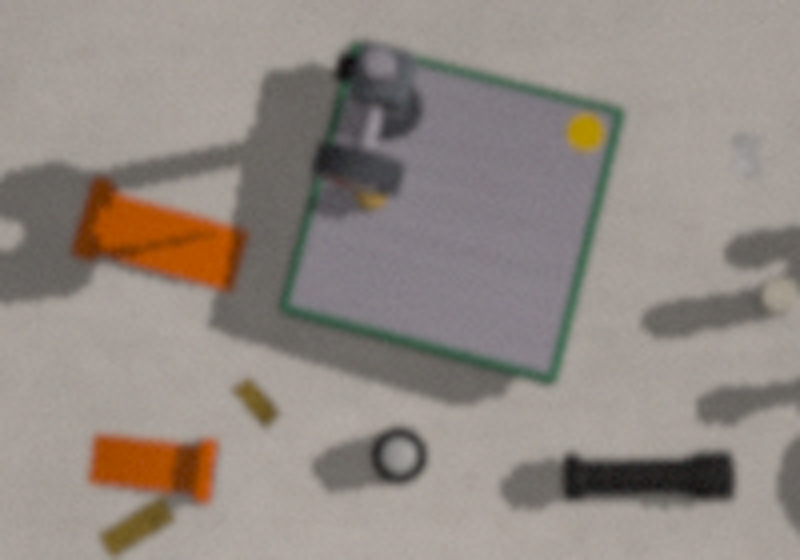

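View pics/scenecrop0.png

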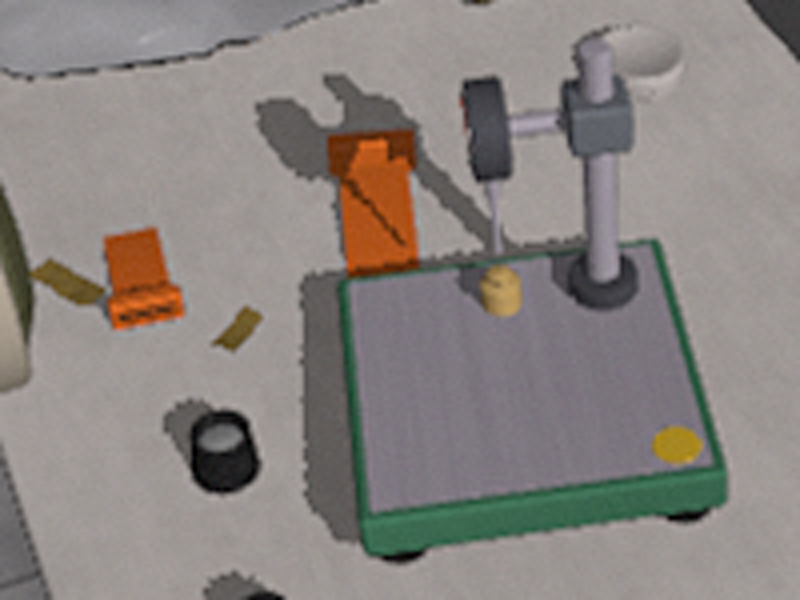

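```bash
python3 - <<'E'
from h import *
p=np.load("pics/top0.npz")["p"];q=np.load("pics/scene0.npz")["p"]
a=cv2.resize(p[190:230,172:232],None,fx=10,fy=10,interpolation=cv2.INTER_CUBIC)
b=cv2.resize(q[145:195,185:255],None,fx=10,fy=10,interpolation=cv2.INTER_CUBIC)[:,:,::-1]
cv2.imwrite("pics/shimtop.png",a[:,:,::-1]);cv2.imwrite("pics/shimscene.png",b)
E
```

```text
(no output)
```

View pics/shimtop.png

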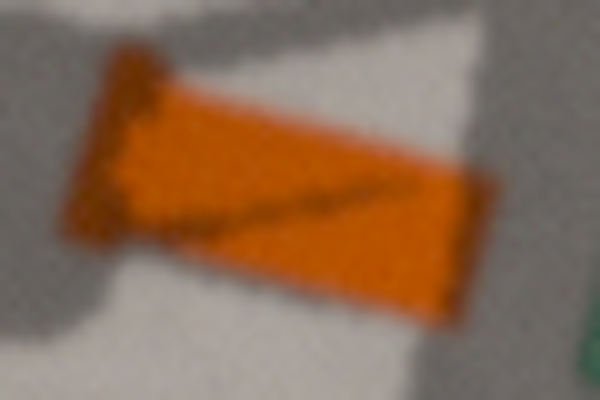

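View pics/shimscene.png

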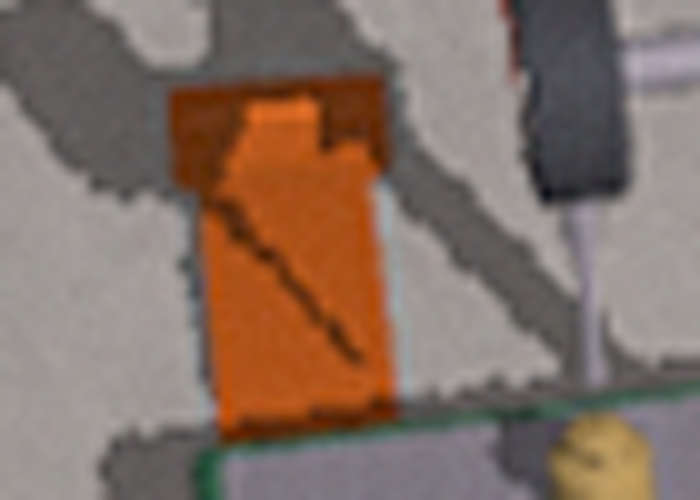

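```bash
cat > fit.py <<'E'
from h import *
from scipy.optimize import least_squares
from scipy.spatial.transform import Rotation as R
ct=imaging.camera_params("top");cs=imaging.camera_params("scene")
up=lambda a,k,o:(np.array(a,float)+.5)/k-.5+o
def standR(yaw,t): # short foot (-,+) drops for t>0
    ax=np.array([1,1,0])/2**.5  # line between the two supporting feet
    return R.from_euler('z',yaw)*R.from_rotvec(-ax*t)
def stand_pts(par,L,t=.075):
    r=standR(par[2],t); return r.apply(np.asarray(L,float))+[par[0],par[1],0]
def shim_pts(par,L): return R.from_euler('z',par[2]).apply(np.asarray(L,float))+[par[0],par[1],0]
E
python3 - <<'E'
from fit import *
print(standR(0,.075).apply([[-75,75,8],[75,-75,0],[75,75,0]]))
L=[[-95,95,48],[-95,-95,48],[95,-95,48],[72,-72,50]]
o=up([[283,312],[553,382],[622,110],[586,132]],4,[160,150])
Ls=[[-95,95,48],[-95,-95,48],[95,-95,48],[95,95,48],[72,-72,50]]
os=up([[342,282],[365,518],[722,470],[655,240],[678,445]],4,[120,120])
for nm,w in [("top",(1,0)),("scene",(0,1)),("both",(1,1))]:
    f=lambda x:np.r_[w[0]*(proj(ct,stand_pts(x,L))-o).ravel(),w[1]*(proj(cs,stand_pts(x,Ls))-os).ravel()]
    r=least_squares(f,[500,-50,-.25]);print(nm,r.x.round(3),r.fun.round(1))
x=r.x
print("foot",stand_pts(x,[-75,75,8]),"press",stand_pts(x,[72,-72,50]))
L=[[55,-22,1.2],[55,22,1.2],[-55,-28,26],[-55,28,26]]
# x to thin(-y world): left of shim (+y) = world +x
# shim yaw ~ -pi/2-.25; +y_shim = (cos.. ) -> +x world
L=[[55,22,1.2],[55,-22,1.2],[-55,28,26],[-55,-28,26]]
o2=up([[497,182],[457,328],[112,40],[62,240]],10,[172,190])
Ls2=[[-55,-28,26],[-55,28,26],[55,22,1.2]]
os2=up([[168,90],[383,73],[397,415]],10,[185,145])
for nm,w in [("top",(1,0)),("scene",(0,1)),("both",(1,1))]:
    f=lambda x:np.r_[w[0]*(proj(ct,shim_pts(x,L))-o2).ravel(),w[1]*(proj(cs,shim_pts(x,Ls2))-os2).ravel()]
    r=least_squares(f,[530,160,-1.8]);print(nm,r.x.round(3),r.fun.round(1))
y=r.x
print("tip",shim_pts(y,[55,0,0]),"heel",shim_pts(y,[-55,0,13]))
fw=stand_pts(x,[-75,75,8]); print("foot in shim frame",R.from_euler('z',-y[2]).apply(fw-[y[0],y[1],0]))
E
```

```text
[[-7.52130278e+01  7.52130278e+01  3.00149262e-02]
 [ 7.47891614e+01 -7.47891614e+01  7.94749562e+00]
 [ 7.50000000e+01  7.50000000e+01  6.93889390e-17]]
top [ 5.4287e+02 -3.6190e+01 -2.8400e-01] [-1.7  0.1  0.9  1.   1.2 -0.9 -0.4 -0.3 -0.  -0.  -0.   0.   0.  -0.
 -0.  -0.  -0.  -0. ]
scene [ 5.44904e+02 -3.91840e+01 -2.91000e-01] [-0.  -0.   0.   0.   0.  -0.   0.  -0.  -1.6 -1.4 -1.9  1.5  2.2  0.5
  1.5 -1.5 -0.2 -0.5]
both [ 5.44386e+02 -3.79770e+01 -2.90000e-01] [-1.2 -0.8  1.3  0.5  1.9 -1.2  0.4 -0.7 -2.  -1.7 -2.3  1.2  1.7  0.2
  1.  -1.7 -0.6 -0.9]
foot [4.93809563e+02 5.55968396e+01 3.00149262e-02] press [ 590.88491951 -124.00504242   57.4890367 ]
top [530.734 162.296  -1.857] [ 0.8 -0.4  0.5  0.5 -0.1 -0.1 -1.1 -0.  -0.  -0.  -0.  -0.  -0.   0. ]
scene [533.168 159.622  -1.869] [ 0.  -0.   0.  -0.   0.  -0.  -0.  -0.  -0.5 -1.   0.1 -1.   0.4  1.7]
both [531.998 161.376  -1.866] [ 1.2 -0.7  0.7  0.2  0.4 -0.7 -0.8 -0.7 -1.2 -1.3 -0.7 -1.3 -0.3  1.4]
tip [515.98423422 108.75865214   0.        ] heel [548.01157206 213.99291287  13.        ]
foot in shim frame [ 1.12314907e+02 -5.73548890e+00  3.00149262e-02]
```

Shim candidates in the top image: a larger orange wedge at (200,209), about 97 mm in view and left of the stand, and a smaller orange one at (198,267), about 57 mm. The close crop confirms that the larger one is the shim. Its thin end, at crop (480,255), faces the stand's front-left corner. The stand's yellow spot is at top (306,183).

Next I turn the tool so that both fingers will span the heel.

```bash
python3 -m creep '[{"grip":30,"linear":[0,0,0],"rot":[0,0,-0.12]},{"grip":30,"linear":[0,0,0],"rot":[0,0,-0.12]},{"grip":30,"linear":[0,0,0],"rot":[0,0,-0.12]},{"grip":30,"linear":[0,0,0],"rot":[0,0,-0.12]},{"grip":30,"linear":[0,0,0],"rot":[0,0,-0.12]},{"grip":30,"linear":[0,0,0],"rot":[0,0,-0.12]},{"grip":30,"linear":[0,0,0],"rot":[0,0,-0.12]},{"grip":30,"linear":[0,0,0],"rot":[0,0,-0.12]},{"grip":30,"linear":[0,0,0],"rot":[0,0,-0.05]}]' 20
cat > rel.py <<'E'
import sys
from h import *
def rel(t):
    s,r=T(); return r.inv().apply(np.array(t,float)-s["eef_pos"])
if __name__=="__main__":
    s,r=T(); print(s["time_s"],s["eef_pos"].round(1),"ax",r.as_matrix()[:,0].round(3),r.as_matrix()[:,1].round(3),"F",s["force"].round(1),s["grip_width"],s["joints"].round(2))
    if len(sys.argv)>3: print("rel",rel([float(a) for a in sys.argv[1:4]]).round(1))
E
python3 rel.py 400 0 230
```

```text
time_s: 0.85
eef_pos: [136.9, -506.7, 230.9]
ee_rot: [-0.0, 0.802, 0.597, 0.0]
force: [0.3, -0.5, -0.6]
grip_width: 0.349
0.85 [ 136.9 -506.7  230.9] ax [0.287 0.958 0.001] [ 0.958 -0.287 -0.   ] F [ 0.3 -0.5 -0.6] 0.3489203449911126 [-1.53  0.31  1.5   0.    1.33 -1.24]
rel [560.8 106.8   1.4]
```

```bash
python3 -m creep '[{"grip":30,"linear":[37,7,0],"rot":[0,0,0]},{"grip":30,"linear":[37,7,0],"rot":[0,0,0]},{"grip":30,"linear":[37,7,0],"rot":[0,0,0]},{"grip":30,"linear":[37,7,0],"rot":[0,0,0]},{"grip":30,"linear":[37,7,0],"rot":[0,0,0]},{"grip":30,"linear":[37,7,0],"rot":[0,0,0]},{"grip":30,"linear":[37,7,0],"rot":[0,0,0]},{"grip":30,"linear":[37,7,0],"rot":[0,0,0]},{"grip":30,"linear":[37,7,0],"rot":[0,0,0]},{"grip":30,"linear":[37,7,0],"rot":[0,0,0]},{"grip":30,"linear":[37,7,0],"rot":[0,0,0]},{"grip":30,"linear":[37,7,0],"rot":[0,0,0]}]'; python3 rel.py 400 0 230; python3 rel.py 562 258 180
```

```text
time_s: 1.85
eef_pos: [347.4, -105.0, 231.3]
ee_rot: [0.0, 0.804, 0.595, 0.0]
force: [0.4, -1.5, -0.5]
grip_width: 0.352
1.85 [ 347.4 -105.   231.3] ax [ 0.293  0.956 -0.   ] [ 0.956 -0.293  0.   ] F [ 0.4 -1.5 -0.5] 0.35191090153444066 [-0.62 -0.06  1.92 -0.    1.28 -0.32]
rel [115.8  19.5   1.3]
1.85 [ 347.4 -105.   231.3] ax [ 0.293  0.956 -0.   ] [ 0.956 -0.293  0.   ] F [ 0.4 -1.5 -0.5] 0.35191090153444066 [-0.62 -0.06  1.92 -0.    1.28 -0.32]
rel [409.9  98.8  51.3]
```

```bash
python3 -m creep '[{"grip":30,"linear":[34,5,0],"rot":[0,0,0]},{"grip":30,"linear":[34,5,0],"rot":[0,0,0]},{"grip":30,"linear":[34,5,0],"rot":[0,0,0]},{"grip":30,"linear":[34,5,0],"rot":[0,0,0]},{"grip":30,"linear":[34,8,0],"rot":[0,0,0]},{"grip":30,"linear":[34,10,0],"rot":[0,0,0]},{"grip":30,"linear":[34,10,0],"rot":[0,0,0]},{"grip":30,"linear":[34,10,0],"rot":[0,0,0]},{"grip":30,"linear":[34,10,0],"rot":[0,0,0]},{"grip":30,"linear":[34,10,0],"rot":[0,0,0]},{"grip":30,"linear":[34,10,10],"rot":[0,0,0]},{"grip":30,"linear":[36,10,20],"rot":[0,0,0]}]'; python3 rel.py 562 258 180
python3 - <<'E'
from h import *
c=imaging.camera_params("wrist");s=sensors.sense();p,d=imaging.capture("wrist");cv2.imwrite("pics/w1.png",p[:,:,::-1]);np.savez("pics/w1.npz",p=p,d=d,**c)
p,d=imaging.capture("scene");cv2.imwrite("pics/s1.png",p[:,:,::-1])
E
```

```text
time_s: 2.85
eef_pos: [561.9, 257.8, 202.9]
ee_rot: [0.001, 0.804, 0.595, 0.002]
force: [0.7, -0.9, 0.7]
grip_width: 0.349
2.85 [561.9 257.8 202.9] ax [0.293 0.956 0.002] [ 0.956 -0.293  0.003] F [ 0.7 -0.9  0.7] 0.348821299218667 [ 0.24  0.54  1.24 -0.    1.36  0.54]
rel [ 0.2 -0.  22.9]
```

View pics/w1.png

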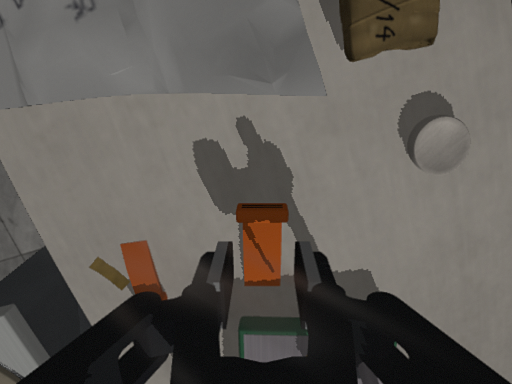

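View pics/s1.png

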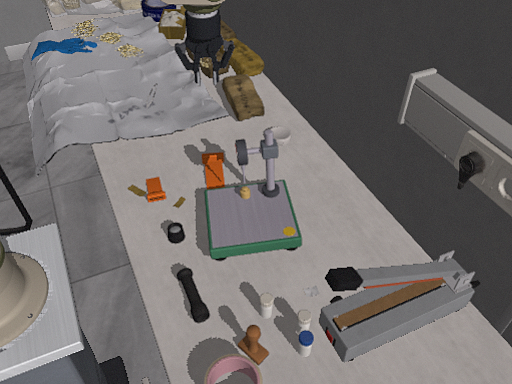

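The wrist view shows the heel's back edge at (237–288, 204) and the thin end at (243–282, 285), between the open fingertips near (228,245) and (301,245). I'll refine the shim pose from it.

```bash
python3 - <<'E'
from fit import *
z=np.load("pics/w1.npz");p=z["p"];c={k:z[k] for k in["intrinsics","R","t"]};c["k1"]=float(z["k1"])
cv2.imwrite("pics/w1c.png",cv2.resize(p[190:300,220:310],None,fx=6,fy=6,interpolation=cv2.INTER_CUBIC)[:,:,::-1])
hy=[531.998,161.376,-1.866]
print(proj(c,shim_pts(hy,[[55,22,1.2],[55,-22,1.2],[-55,28,26],[-55,-28,26]])))
x=[544.4,-38,-.29]
print(proj(c,stand_pts(x,[[-95,95,48],[-72,95,48]])))
E
```

```text
[[279.88272945 286.19335293]
 [244.26598333 286.32174767]
 [288.38328449 210.99000004]
 [234.99637595 211.16315465]]
[[238.39421543 329.78888733]
 [257.95088895 330.40598924]]
```

View pics/w1c.png

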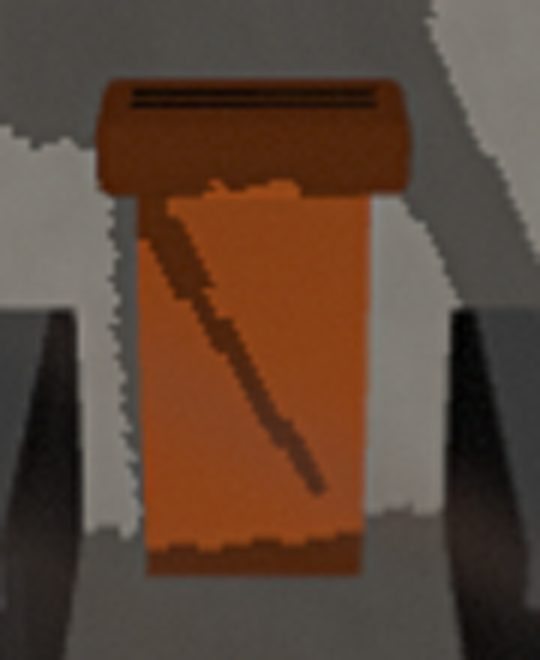

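```bash
python3 -m creep '[{"grip":20,"linear":[0,0,20],"rot":[0,0,0]},{"grip":20,"linear":[0,0,30],"rot":[0,0,0]},{"grip":20,"linear":[0,0,30],"rot":[0,0,0]},{"grip":20,"linear":[0,0,30],"rot":[0,0,0]},{"grip":20,"linear":[0,0,30],"rot":[0,0,0]},{"grip":20,"linear":[0,0,25],"rot":[0,0,0]},{"grip":20,"linear":[0,0,15],"rot":[0,0,0]},{"grip":20,"linear":[0,0,0],"rot":[0,0,0]},{"grip":20,"linear":[0,0,0],"rot":[0,0,0]}]'; python3 rel.py 561 257 4
python3 - <<'E'
from h import *
p,d=imaging.capture("scene");cv2.imwrite("pics/s2.png",cv2.resize(p[70:270,130:330],None,fx=3,fy=3)[:,:,::-1])
p,d=imaging.capture("wrist");cv2.imwrite("pics/w2.png",p[:,:,::-1])
E
```

```text
time_s: 3.7
eef_pos: [560.4, 255.6, 22.0]
ee_rot: [-0.0, 0.804, 0.595, -0.0]
force: [-0.6, -0.1, 0.6]
grip_width: 0.237
3.7 [560.4 255.6  22. ] ax [ 0.293  0.956 -0.   ] [ 0.956 -0.293 -0.   ] F [-0.6 -0.1  0.6] 0.23714212566535986 [ 0.24  0.73  1.42 -0.    0.99  0.54]
rel [ 1.6  0.2 18. ]
```

View pics/s2.png

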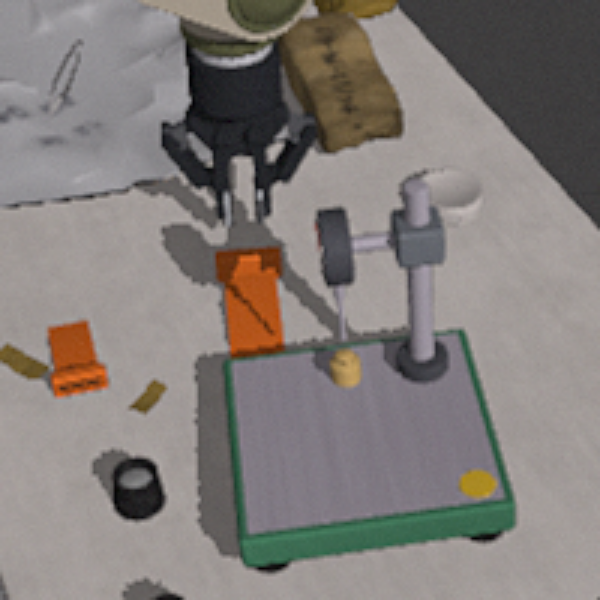

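View pics/w2.png

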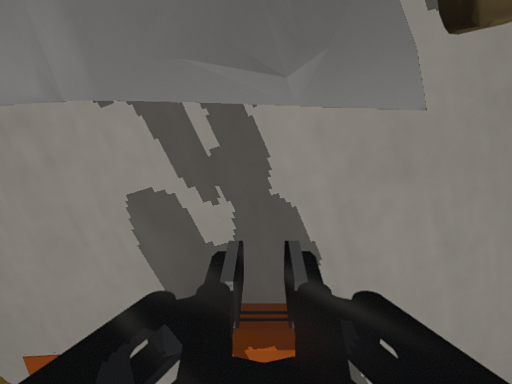

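The fingers stand squarely behind the heel, which is at wrist (265,310), and are centred on it. I'll lower them and approach.

```bash
python3 -m creep '[{"grip":20,"linear":[0,0,10],"rot":[0,0,0]},{"grip":20,"linear":[0,0,8],"rot":[0,0,0]},{"grip":20,"linear":[-8,0,0],"rot":[0,0,0]},{"grip":20,"linear":[-8,0,0],"rot":[0,0,0]},{"grip":20,"linear":[-6,0,0],"rot":[0,0,0]},{"grip":20,"linear":[-4,0,0],"rot":[0,0,0]},{"grip":20,"linear":[0,0,0],"rot":[0,0,0]}]'; python3 rel.py;  python3 -m creep '[{"grip":20,"linear":[-3,0,0],"rot":[0,0,0]},{"grip":20,"linear":[-3,0,0],"rot":[0,0,0]},{"grip":20,"linear":[-3,0,0],"rot":[0,0,0]},{"grip":20,"linear":[-3,0,0],"rot":[0,0,0]},{"grip":20,"linear":[0,0,0],"rot":[0,0,0]}]'; python3 rel.py
python3 - <<'E'
from h import *
p,d=imaging.capture("scene");cv2.imwrite("pics/s3.png",cv2.resize(p[100:250,150:330],None,fx=4,fy=4)[:,:,::-1])
E
```

```text
time_s: 4.38
eef_pos: [552.9, 230.1, 4.0]
ee_rot: [0.0, 0.804, 0.594, 0.0]
force: [-0.2, 0.4, -0.3]
grip_width: 0.236
4.3833 [552.9 230.1   4. ] ax [0.294 0.956 0.   ] [ 0.956 -0.294  0.   ] F [-0.2  0.4 -0.3] 0.23632252087639152 [ 0.2   0.73  1.48 -0.    0.93  0.5 ]
time_s: 4.8
eef_pos: [549.3, 219.2, 3.7]
ee_rot: [0.0, 0.804, 0.595, -0.0]
force: [-0.9, -0.3, -0.1]
grip_width: 0.232
4.8 [549.3 219.2   3.7] ax [ 0.293  0.956 -0.   ] [ 0.956 -0.293 -0.   ] F [-0.9 -0.3 -0.1] 0.23150922160457588 [ 0.18  0.72  1.51 -0.    0.92  0.48]
```

View pics/s3.png

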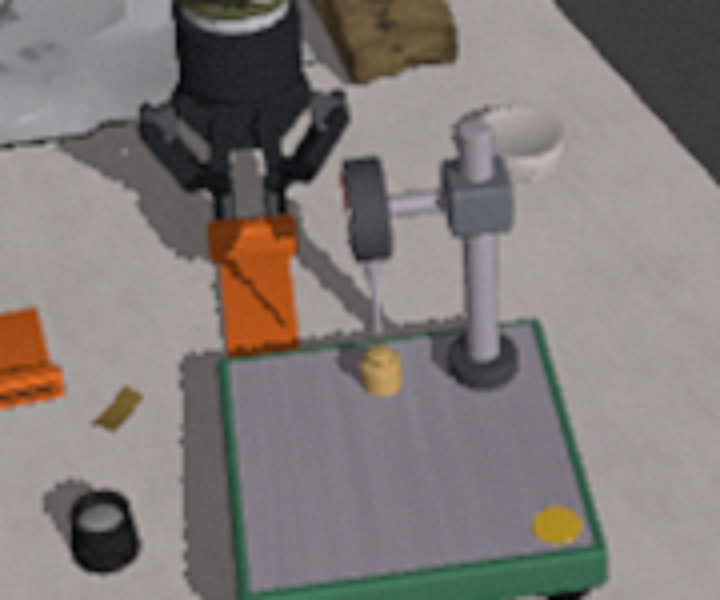

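```bash
python3 -m creep '[{"grip":20,"linear":[-4,-0.4,0],"rot":[0,0,0]},{"grip":20,"linear":[-4,-0.4,0],"rot":[0,0,0]},{"grip":20,"linear":[-4,-0.4,0],"rot":[0,0,0]},{"grip":20,"linear":[-4,-0.4,0],"rot":[0,0,0]},{"grip":20,"linear":[-4,-0.4,0],"rot":[0,0,0]},{"grip":20,"linear":[-4,-0.4,0],"rot":[0,0,0]},{"grip":20,"linear":[-4,-0.4,0],"rot":[0,0,0]},{"grip":20,"linear":[-4,-0.4,0],"rot":[0,0,0]},{"grip":20,"linear":[-4,-0.4,0],"rot":[0,0,0]},{"grip":20,"linear":[0,0,0],"rot":[0,0,0]}]'; python3 rel.py
python3 - <<'E'
from h import *
p,d=imaging.capture("scene");cv2.imwrite("pics/s4.png",cv2.resize(p[100:250,150:330],None,fx=4,fy=4)[:,:,::-1])
p,d=imaging.capture("top");cv2.imwrite("pics/t4.png",cv2.resize(p[150:270,160:340],None,fx=4,fy=4)[:,:,::-1])
E
```

```text
time_s: 5.68
eef_pos: [535.1, 185.6, 3.6]
ee_rot: [-0.0, 0.804, 0.595, -0.0]
force: [0.5, 0.2, -0.3]
grip_width: 0.234
5.6833 [535.1 185.6   3.6] ax [ 0.293  0.956 -0.   ] [ 0.956 -0.293 -0.   ] F [ 0.5  0.2 -0.3] 0.23398658621930676 [ 0.13  0.68  1.59 -0.    0.87  0.42]
```

View pics/s4.png

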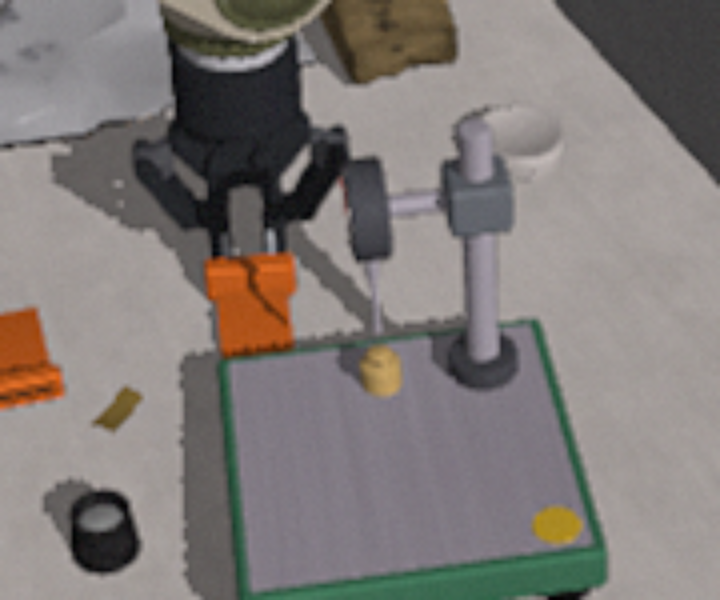

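View pics/t4.png

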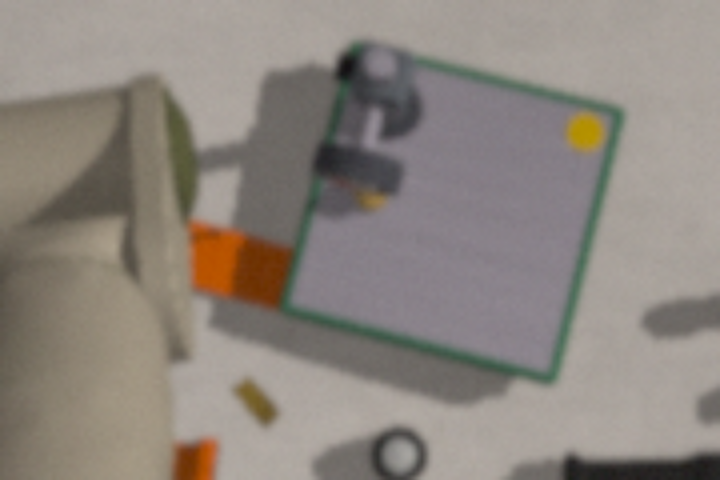

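```bash
python3 - <<'E'
from fit import *
# heel top-back corners in s4 (4x,off 150,100)
o=up([[205,262],[294,255]],4,[150,100]); P=onplane(cs,o,26); print(P.round(1))
m=P.mean(0)[:2]; tx=np.array([.293,.956]); ty=np.array([.956,-.293])
print("offset along tx, ty from TCP",(np.array([535.1,185.6])-m)@tx,(np.array([535.1,185.6])-m)@ty)
f=np.array([493.8,55.6]); print("foot from heel", (m-f)@tx,(f-m)@ty)
E
```

```text
[[506.  174.9  26. ]
 [558.4 158.6  26. ]]
offset along tx, ty from TCP 18.86349515530682 -2.758555734991071
foot from heel 117.51740484469317 -4.151355734991078
```

```bash
python3 -m creep '[{"grip":20,"linear":[-4,-0.3,0],"rot":[0,0,0]},{"grip":20,"linear":[-4,-0.3,0],"rot":[0,0,0]},{"grip":20,"linear":[-4,-0.3,0],"rot":[0,0,0]},{"grip":20,"linear":[-4,-0.3,0],"rot":[0,0,0]},{"grip":20,"linear":[-4,-0.3,0],"rot":[0,0,0]},{"grip":20,"linear":[-4,0,0],"rot":[0,0,0]},{"grip":20,"linear":[0,0,0],"rot":[0,0,0]}]'; python3 rel.py;python3 -m creep '[{"grip":20,"linear":[-4,0,0],"rot":[0,0,0]},{"grip":20,"linear":[-4,0,0],"rot":[0,0,0]},{"grip":20,"linear":[-4,0,0],"rot":[0,0,0]},{"grip":20,"linear":[0,0,0],"rot":[0,0,0]}]'; python3 rel.py
python3 - <<'E'
from h import *
p,d=imaging.capture("scene");cv2.imwrite("pics/s5.png",cv2.resize(p[100:250,150:330],None,fx=4,fy=4)[:,:,::-1])
p,d=imaging.capture("top");cv2.imwrite("pics/t5.png",cv2.resize(p[150:270,160:340],None,fx=4,fy=4)[:,:,::-1])
E
```

```text
time_s: 6.37
eef_pos: [527.1, 163.7, 3.9]
ee_rot: [0.0, 0.804, 0.595, 0.001]
force: [0.9, 2.8, 0.0]
grip_width: 0.235
6.3667 [527.1 163.7   3.9] ax [0.293 0.956 0.001] [ 0.956 -0.293  0.001] F [0.9 2.8 0. ] 0.23538737623832226 [0.09 0.65 1.64 0.   0.85 0.39]
time_s: 6.7
eef_pos: [523.7, 152.3, 3.9]
ee_rot: [0.0, 0.804, 0.595, 0.001]
force: [0.2, 3.6, 0.8]
grip_width: 0.233
6.7 [523.7 152.3   3.9] ax [0.293 0.956 0.001] [ 0.956 -0.293  0.001] F [0.2 3.6 0.8] 0.23250249501474582 [0.07 0.64 1.66 0.   0.84 0.36]
```

View pics/s5.png

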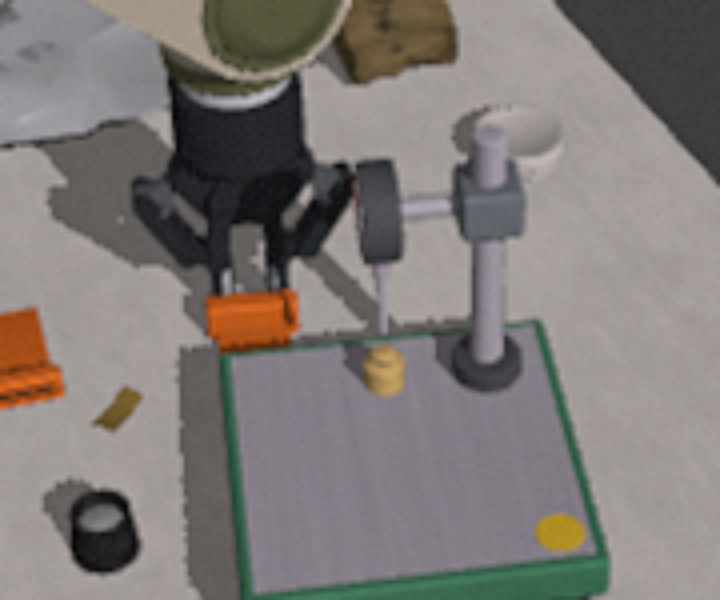

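View pics/t5.png

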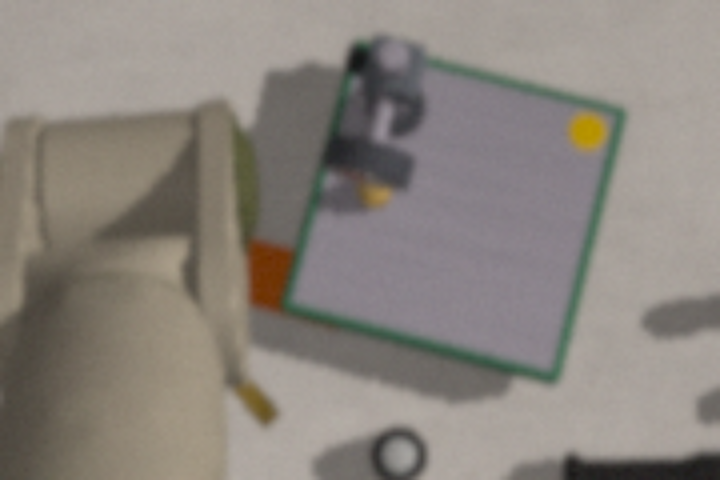

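The stand is rising as planned: the column top moved from crop (475,125) to (490,130), and the push force is about 4 N. About 35 mm remain, so I continue.

```bash
python3 -m creep '[{"grip":20,"linear":[-3,0,0],"rot":[0,0,0]},{"grip":20,"linear":[-3,0,0],"rot":[0,0,0]},{"grip":20,"linear":[-3,0,0],"rot":[0,0,0]},{"grip":20,"linear":[-3,0,0],"rot":[0,0,0]},{"grip":20,"linear":[0,0,0],"rot":[0,0,0]}]'; python3 rel.py;python3 -m creep '[{"grip":20,"linear":[-3,0,0],"rot":[0,0,0]},{"grip":20,"linear":[-3,0,0],"rot":[0,0,0]},{"grip":20,"linear":[-3,0,0],"rot":[0,0,0]},{"grip":20,"linear":[-3,0,0],"rot":[0,0,0]},{"grip":20,"linear":[0,0,0],"rot":[0,0,0]}]'; python3 rel.py
python3 - <<'E'
from h import *
p,d=imaging.capture("scene");cv2.imwrite("pics/s6.png",cv2.resize(p[100:250,150:330],None,fx=4,fy=4)[:,:,::-1])
p,d=imaging.capture("top");cv2.imwrite("pics/t6.png",cv2.resize(p[150:270,160:340],None,fx=4,fy=4)[:,:,::-1])
E
```

```text
time_s: 7.22
eef_pos: [520.1, 140.9, 3.8]
ee_rot: [0.0, 0.804, 0.595, 0.0]
force: [1.6, 3.5, 2.0]
grip_width: 0.231
7.2167 [520.1 140.9   3.8] ax [0.293 0.956 0.001] [ 0.956 -0.293  0.001] F [1.6 3.5 2. ] 0.23141754457868705 [0.05 0.63 1.68 0.   0.83 0.34]
time_s: 7.63
eef_pos: [516.6, 129.4, 3.8]
ee_rot: [0.0, 0.804, 0.595, 0.0]
force: [1.0, 3.4, 3.0]
grip_width: 0.236
7.6333 [516.6 129.4   3.8] ax [0.293 0.956 0.001] [ 0.956 -0.293  0.001] F [1.  3.4 3. ] 0.23631079284496045 [0.03 0.62 1.7  0.   0.82 0.32]
```

View pics/s6.png

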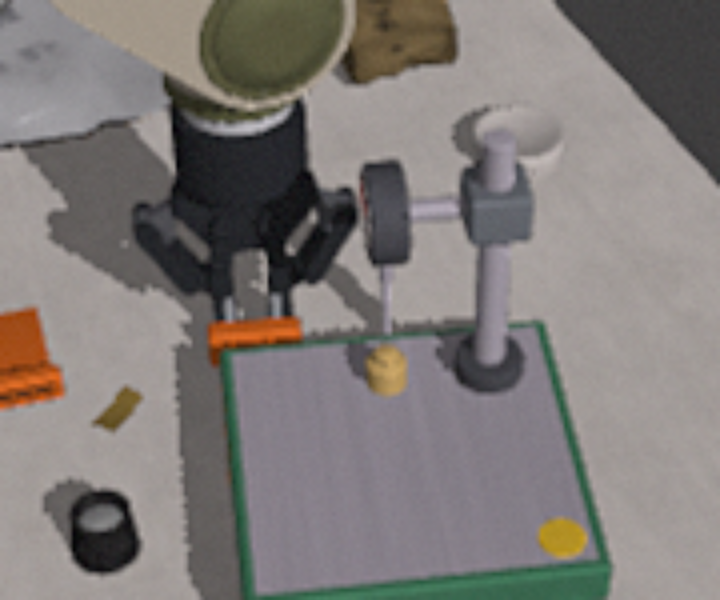

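View pics/t6.png

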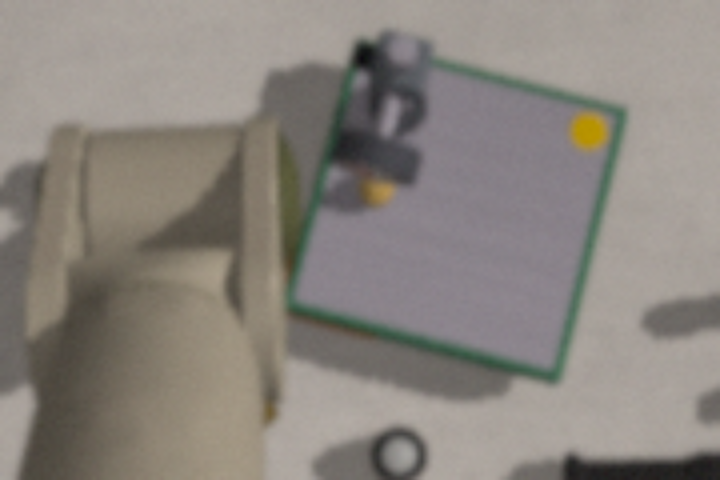

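```bash
cat > tilt.py <<'E'
from fit import *
def tilt(c,d,par=(544.4,-38.,-.29),t=.03):
    # plate region free of column/dial: stand x -85..85, y -85..-? ; use model grid projected
    g=np.array([[a,b,48] for a in np.arange(-85,86,3) for b in np.arange(-85,86,3) if not (a>-40 and b>10) and np.hypot(a-72,b+72)>18],float)
    uv=proj(c,stand_pts(par,g,t)).round().astype(int)
    uv=np.unique(uv,axis=0); z=d[uv[:,1],uv[:,0]]; ok=z>0
    P=world(c,uv[ok],z[ok])
    for _ in range(4):
        A=np.c_[P[:,:2]-P[:,:2].mean(0),np.ones(len(P))]; k,*_=np.linalg.lstsq(A,P[:,2],rcond=None)
        r=P[:,2]-A@k; P=P[abs(r)<3*np.std(r)+1e-6]
    n=np.array([-k[0],-k[1],1]);n/=np.linalg.norm(n)
    nl=R.from_euler('z',-par[2]).apply(n)
    return n.round(4), nl.round(4), np.std(r).round(2), k[2].round(1), len(P)
if __name__=="__main__":
    for n,c in (("top",ct),("scene",cs)):
        z=np.load(f"pics/{n}0.npz"); print("start",n,tilt(c,z["d"],t=.075))
        p,d=imaging.capture(n); print("now  ",n,tilt(c,d))
    print(sensors.sense()["time_s"])
E
python3 tilt.py
```

```text
start top (array([-0.0387,  0.0616,  0.9974]), array([-0.0547,  0.048 ,  0.9974]), np.float64(2.24), np.float64(48.6), 2107)
now   top (array([0.0014, 0.0012, 1.    ]), array([0.001 , 0.0015, 1.    ]), np.float64(2.27), np.float64(48.3), 2111)
start scene (array([-0.0347,  0.0677,  0.9971]), array([-0.0526,  0.0549,  0.9971]), np.float64(1.24), np.float64(46.1), 2050)
now   scene (array([1.0e-04, 3.6e-03, 1.0e+00]), array([-9.0e-04,  3.5e-03,  1.0e+00]), np.float64(1.33), np.float64(46.0), 2093)
7.8333
```

```bash
python3 -m creep '[{"grip":20,"linear":[-2,0,0],"rot":[0,0,0]},{"grip":20,"linear":[-2,0,0],"rot":[0,0,0]},{"grip":20,"linear":[-2,0,0],"rot":[0,0,0]},{"grip":20,"linear":[-2,0,0],"rot":[0,0,0]},{"grip":20,"linear":[0,0,0],"rot":[0,0,0]}]'; python3 rel.py
python3 - <<'E'
from h import *
p,d=imaging.capture("wrist");cv2.imwrite("pics/w7.png",p[:,:,::-1])
p,d=imaging.capture("scene");cv2.imwrite("pics/s7.png",cv2.resize(p[160:260,190:290],None,fx=6,fy=6)[:,:,::-1])
E
python3 tilt.py
```

```text
time_s: 8.25
eef_pos: [514.4, 122.6, 3.7]
ee_rot: [-0.0, 0.804, 0.595, 0.001]
force: [3.8, 9.9, 0.5]
grip_width: 0.235
8.25 [514.4 122.6   3.7] ax [0.293 0.956 0.002] [ 0.956 -0.293  0.001] F [3.8 9.9 0.5] 0.2352340035326019 [0.01 0.61 1.71 0.   0.81 0.31]
start top (array([-0.0387,  0.0616,  0.9974]), array([-0.0547,  0.048 ,  0.9974]), np.float64(2.24), np.float64(48.6), 2107)
now   top (array([7.e-04, 6.e-04, 1.e+00]), array([5.e-04, 7.e-04, 1.e+00]), np.float64(2.21), np.float64(48.4), 2107)
start scene (array([-0.0347,  0.0677,  0.9971]), array([-0.0526,  0.0549,  0.9971]), np.float64(1.24), np.float64(46.1), 2050)
now   scene (array([0.    , 0.0034, 1.    ]), array([-0.001 ,  0.0033,  1.    ]), np.float64(1.31), np.float64(46.1), 2085)
8.45
```

View pics/s7.png

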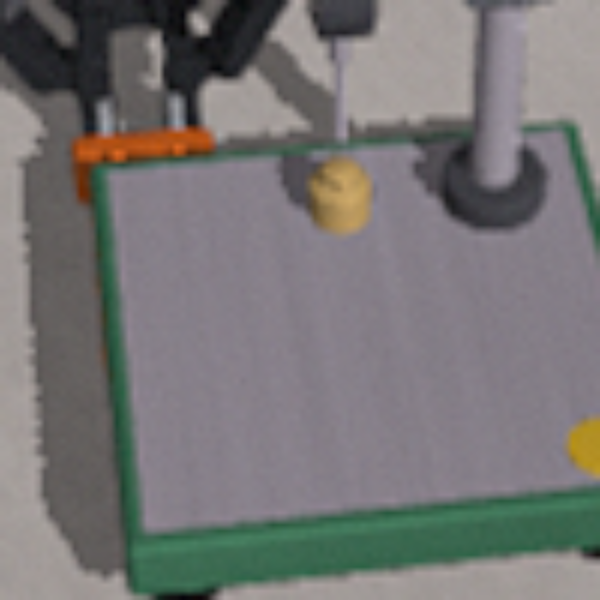

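View pics/w7.png

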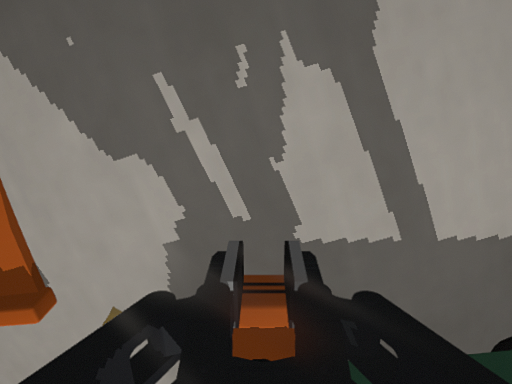

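```bash
python3 - <<'E'
from fit import *
p,d=imaging.capture("scene");q,e=imaging.capture("top")
cv2.imwrite("pics/s8.png",cv2.resize(p[170:205,195:245],None,fx=14,fy=14,interpolation=cv2.INTER_CUBIC)[:,:,::-1])
# stand pose now (level)
L=[[-95,95,48],[-95,-95,48],[95,-95,48],[95,95,48]]
cv2.imwrite("pics/s8b.png",cv2.resize(p[150:260,180:320],None,fx=5,fy=5,interpolation=cv2.INTER_CUBIC)[:,:,::-1])
# overlay model: shim as function of foot coordinate
x=[544.4,-38,-.29]
img=cv2.resize(p[170:205,195:245],None,fx=14,fy=14,interpolation=cv2.INTER_CUBIC)[:,:,::-1].copy()
for fx,col in ((-4,(255,0,0)),(-12,(0,255,0)),(-20,(255,0,255))):
    # shim origin in stand frame: foot at shim x=fx -> origin at y=75+fx ... shim x = -stand y
    yo=75+fx
    pts=np.array([[-75-28,yo+55,26],[-75+28,yo+55,26],[-75+28,yo+40,26],[-75-28,yo+40,26]],float)
    uv=(proj(cs,stand_pts(x,pts,0.))-[195,170]+.5)*14-.5
    cv2.polylines(img,[uv.round().astype(int)],True,col,1)
uv=(proj(cs,stand_pts(x,[[-95,-95,48],[-95,95,48],[95,95,48]],0.))-[195,170]+.5)*14-.5
cv2.polylines(img,[uv.round().astype(int)],False,(255,255,255),1)
cv2.imwrite("pics/s8o.png",img)
E
```

```text
(no output)
```

View pics/s8o.png

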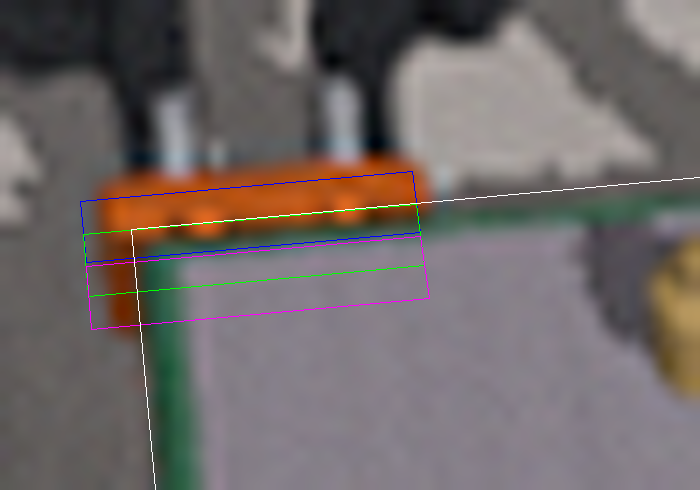

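```bash
python3 -m creep '[{"grip":20,"linear":[-2,0,0],"rot":[0,0,0]},{"grip":20,"linear":[-2,0,0],"rot":[0,0,0]},{"grip":20,"linear":[-1,0,0],"rot":[0,0,0]},{"grip":20,"linear":[0,0,0],"rot":[0,0,0]},{"grip":20,"linear":[0,0,0],"rot":[0,0,0]}]'; python3 rel.py
cat > ov.py <<'E'
from fit import *
import sys
n=sys.argv[1]
c=imaging.camera_params("scene");p,d=imaging.capture("scene")
np.savez(f"pics/{n}.npz",p=p,d=d)
q=np.load("pics/scene0.npz")["p"]
f=lambda a:cv2.resize(a[165:265,190:310],None,fx=5,fy=5,interpolation=cv2.INTER_CUBIC)[:,:,::-1].copy()
a,b=f(q),f(p)
cv2.imwrite(f"pics/{n}.png",b)
E
python3 ov.py s9; python3 tilt.py
```

```text
time_s: 8.97
eef_pos: [513.0, 118.0, 3.7]
ee_rot: [-0.0, 0.804, 0.595, 0.001]
force: [3.3, 11.0, 0.0]
grip_width: 0.234
8.9667 [513.  118.    3.7] ax [0.293 0.956 0.002] [ 0.956 -0.293  0.001] F [ 3.3 11.   0. ] 0.23361740215700882 [0.   0.61 1.72 0.   0.81 0.3 ]
start top (array([-0.0387,  0.0616,  0.9974]), array([-0.0547,  0.048 ,  0.9974]), np.float64(2.24), np.float64(48.6), 2107)
now   top (array([-2.3e-03, -1.0e-04,  1.0e+00]), array([-2.2e-03, -7.0e-04,  1.0e+00]), np.float64(2.18), np.float64(48.3), 2095)
start scene (array([-0.0347,  0.0677,  0.9971]), array([-0.0526,  0.0549,  0.9971]), np.float64(1.24), np.float64(46.1), 2050)
now   scene (array([8.0e-04, 3.5e-03, 1.0e+00]), array([-3.0e-04,  3.6e-03,  1.0e+00]), np.float64(1.35), np.float64(46.0), 2088)
9.1167
```

View pics/s9.png

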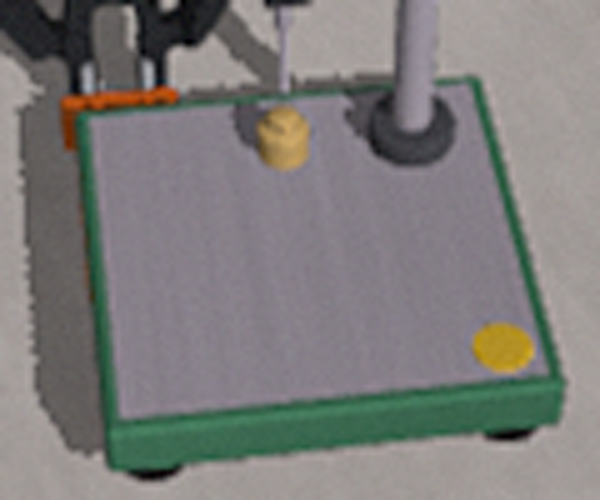

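Push force is steady at 11 N. The wedge slid about 4 mm more, with the heel corner moving from (202.5,183.3) to (202.6,184.4), while the plate corner stayed at (206,188). The stand is level within 0.004 rad. Now I back off along the push line and rise.

```bash
python3 -m creep '[{"grip":20,"linear":[3,0,0],"rot":[0,0,0]},{"grip":20,"linear":[6,0,0],"rot":[0,0,0]},{"grip":20,"linear":[12,0,0],"rot":[0,0,0]},{"grip":20,"linear":[20,0,0],"rot":[0,0,0]},{"grip":20,"linear":[20,0,-5],"rot":[0,0,0]},{"grip":10,"linear":[0,0,-30],"rot":[0,0,0]},{"grip":0,"linear":[0,0,-40],"rot":[0,0,0]},{"grip":0,"linear":[0,0,-40],"rot":[0,0,0]},{"grip":0,"linear":[0,0,-40],"rot":[0,0,0]},{"grip":0,"linear":[0,0,-40],"rot":[0,0,0]},{"grip":0,"linear":[0,0,-30],"rot":[0,0,0]}]'; python3 rel.py 410 20 220
python3 tilt.py; python3 ov.py s10
```

```text
time_s: 10.03
eef_pos: [530.6, 175.9, 232.2]
ee_rot: [0.001, 0.804, 0.595, 0.001]
force: [0.2, 0.3, -1.2]
grip_width: 0.002
10.0333 [530.6 175.9 232.2] ax [0.292 0.956 0.001] [ 0.956 -0.292  0.003] F [ 0.2  0.3 -1.2] 0.0016153524412968767 [ 0.11  0.39  1.39 -0.    1.36  0.41]
rel [-184.4  -69.8   11.9]
start top (array([-0.0387,  0.0616,  0.9974]), array([-0.0547,  0.048 ,  0.9974]), np.float64(2.24), np.float64(48.6), 2107)
now   top (array([-0.0015, -0.0013,  1.    ]), array([-0.0011, -0.0017,  1.    ]), np.float64(2.27), np.float64(48.3), 2111)
start scene (array([-0.0347,  0.0677,  0.9971]), array([-0.0526,  0.0549,  0.9971]), np.float64(1.24), np.float64(46.1), 2050)
now   scene (array([5.e-04, 5.e-03, 1.e+00]), array([-0.001 ,  0.0049,  1.    ]), np.float64(1.3), np.float64(46.1), 2079)
10.1333
```

View pics/s10.png

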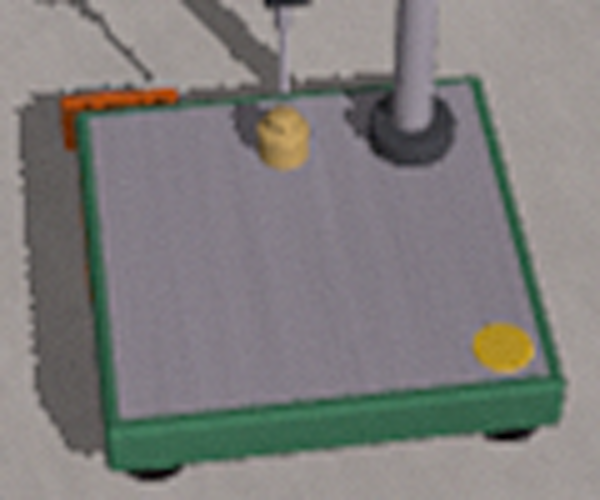

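```bash
python3 -m creep '[{"grip":0,"linear":[-26,-14,0],"rot":[0,0,0]},{"grip":0,"linear":[-26,-14,0],"rot":[0,0,0]},{"grip":0,"linear":[-26,-14,0],"rot":[0,0,0]},{"grip":0,"linear":[-26,-14,0],"rot":[0,0,0]},{"grip":0,"linear":[-26,-14,0],"rot":[0,0,0]},{"grip":0,"linear":[-32,0,0],"rot":[0,0,0]},{"grip":0,"linear":[-32,10,0],"rot":[0,0,0]},{"grip":0,"linear":[-30,18,0],"rot":[0,0,0]},{"grip":0,"linear":[-30,18,0],"rot":[0,0,0]},{"grip":0,"linear":[-30,18,0],"rot":[0,0,0]},{"grip":0,"linear":[-30,18,0],"rot":[0,0,0]}]'
python3 rel.py 590 -123 100
python3 - <<'E'
from fit import *
p,d=imaging.capture("top");np.savez("pics/t11.npz",p=p,d=d);cv2.imwrite("pics/t11.png",cv2.resize(p[150:270,160:340],None,fx=4,fy=4)[:,:,::-1])
E
```

```text
time_s: 11.1
eef_pos: [449.7, -129.8, 227.1]
ee_rot: [-0.001, 0.804, 0.595, -0.001]
force: [0.9, 0.5, -0.7]
grip_width: 0.001
11.1 [ 449.7 -129.8  227.1] ax [0.293 0.956 0.001] [ 0.956 -0.293 -0.003] F [ 0.9  0.5 -0.7] 0.0009439089397413639 [-0.53  0.19  1.66 -0.    1.29 -0.23]
rel [ 47.5 132.5 126.8]
```

View pics/t11.png

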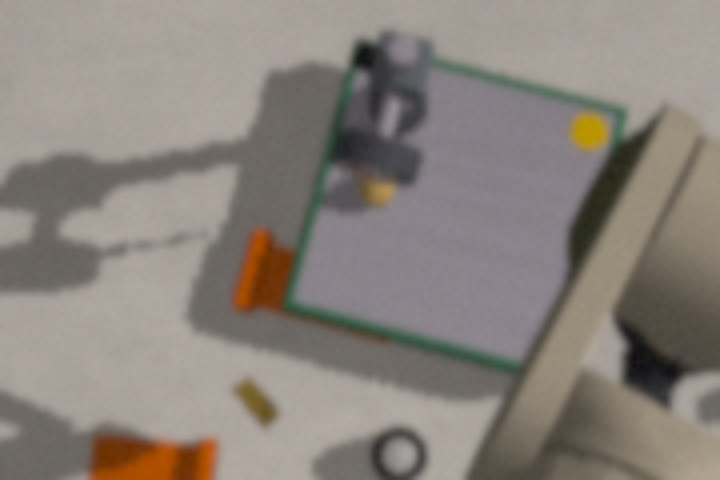

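```bash
python3 - <<'E'
from fit import *
o=up([[257,228],[234,306],[287,307]],4,[160,150])
P=np.r_[onplane(ct,o[:2],26),onplane(ct,o[2:],48)]
x=np.array([544.4,-38,0]);print(R.from_euler('z',.29).apply(P-x).round(1))
print("spot",onplane(ct,up([[590,131]],4,[160,150]),50))
E
```

```text
[[ -47.8  126.6   26. ]
 [-102.2  127.    26. ]
 [ -95.3   91.3   48. ]]
spot [[ 591.06169446 -126.53682347   50.        ]]
```

The wedge's heel back is at stand y≈127, so the foot sits at about wedge x -1 to -5, with the wedge centred at x=-75. That puts the foot on the flat. Now I move above the yellow spot at (591,-125).

```bash
python3 -m creep '[{"grip":0,"linear":[7,25,0],"rot":[0,0,0]},{"grip":0,"linear":[10,30,0],"rot":[0,0,0]},{"grip":0,"linear":[10,30,0],"rot":[0,0,0]},{"grip":0,"linear":[10,30,20],"rot":[0,0,0]},{"grip":0,"linear":[9,18,30],"rot":[0,0,0]},{"grip":0,"linear":[0,0,30],"rot":[0,0,0]},{"grip":0,"linear":[0,0,30],"rot":[0,0,0]},{"grip":0,"linear":[0,0,30],"rot":[0,0,0]},{"grip":0,"linear":[0,0,15],"rot":[0,0,0]},{"grip":0,"linear":[0,0,5],"rot":[0,0,0]},{"grip":0,"linear":[0,0,0],"rot":[0,0,0]},{"grip":0,"linear":[0,0,0],"rot":[0,0,0]}]'
python3 rel.py 591 -125 51
python3 ov.py s12
```

```text
time_s: 12.15
eef_pos: [590.9, -123.3, 68.9]
ee_rot: [0.0, 0.804, 0.595, -0.0]
force: [-0.7, 0.0, 1.0]
grip_width: 0.0
12.15 [ 590.9 -123.3   68.9] ax [ 0.293  0.956 -0.   ] [ 0.956 -0.293  0.   ] F [-0.7  0.   1. ] 0.0004887843636772698 [-0.4   0.65  1.43 -0.    1.06 -0.1 ]
rel [-1.6  0.6 17.9]
```

View pics/s12.png

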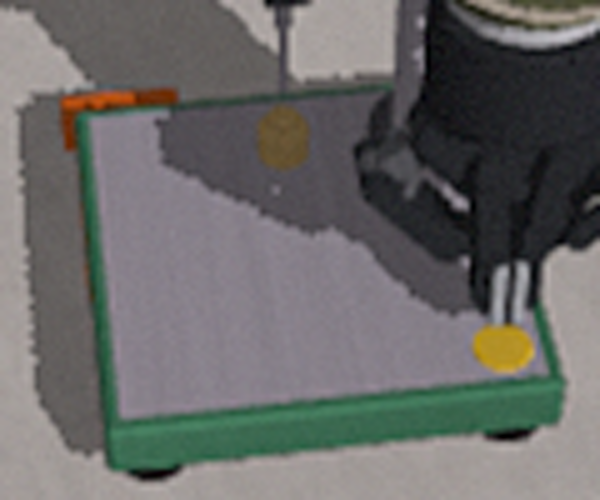

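The closed fingertips at crop (507,320) hang just above the yellow spot at (503,348). I go down gently.

```bash
python3 -m creep '[{"grip":0,"linear":[-1,0,6],"rot":[0,0,0]},{"grip":0,"linear":[0,0,6],"rot":[0,0,0]},{"grip":0,"linear":[0,0,3],"rot":[0,0,0]},{"grip":0,"linear":[0,0,1],"rot":[0,0,0]},{"grip":0,"linear":[0,0,0],"rot":[0,0,0]}]'; python3 -m creep '[{"grip":0,"linear":[0,0,1],"rot":[0,0,0]},{"grip":0,"linear":[0,0,1],"rot":[0,0,0]},{"grip":0,"linear":[0,0,0],"rot":[0,0,0]}]'
```

```text
time_s: 12.62
eef_pos: [590.2, -124.4, 52.3]
ee_rot: [-0.0, 0.804, 0.595, -0.0]
force: [-1.0, -0.1, -0.9]
grip_width: -0.001
time_s: 12.87
eef_pos: [590.4, -124.4, 50.6]
ee_rot: [-0.0, 0.804, 0.595, -0.0]
force: [-0.3, -0.7, 0.1]
grip_width: -0.001
```

```bash
python3 -m creep '[{"grip":0,"linear":[0,0,1],"rot":[0,0,0]},{"grip":0,"linear":[0,0,0],"rot":[0,0,0]}]'; python3 -m creep '[{"grip":0,"linear":[0,0,0.5],"rot":[0,0,0]},{"grip":0,"linear":[0,0,0],"rot":[0,0,0]}]'
```

```text
time_s: 13.03
eef_pos: [590.3, -124.4, 49.5]
ee_rot: [-0.0, 0.804, 0.595, -0.0]
force: [0.3, -1.3, -0.1]
grip_width: -0.0
time_s: 13.2
eef_pos: [590.4, -124.4, 49.3]
ee_rot: [0.0, 0.804, 0.595, 0.0]
force: [-0.5, 1.1, 1.9]
grip_width: 0.001
```

```bash
python3 -m creep '[{"grip":0,"linear":[0,0,0.5],"rot":[0,0,0]},{"grip":0,"linear":[0,0,0],"rot":[0,0,0]}]'; python3 -m creep '[{"grip":0,"linear":[0,0,0.5],"rot":[0,0,0]},{"grip":0,"linear":[0,0,0],"rot":[0,0,0]},{"grip":0,"linear":[0,0,0],"rot":[0,0,0]}]'
```

```text
time_s: 13.37
eef_pos: [590.5, -124.5, 49.3]
ee_rot: [0.0, 0.804, 0.595, 0.0]
force: [-1.5, 0.3, 6.6]
grip_width: -0.003
time_s: 13.62
eef_pos: [590.5, -124.5, 49.2]
ee_rot: [0.0, 0.804, 0.595, 0.0]
force: [-3.8, 1.8, 8.6]
grip_width: 0.002
```

```bash
python3 -m creep '[{"grip":0,"linear":[0,0,0.5],"rot":[0,0,0]},{"grip":0,"linear":[0,0,0],"rot":[0,0,0]},{"grip":0,"linear":[0,0,0],"rot":[0,0,0]},{"grip":0,"linear":[0,0,0],"rot":[0,0,0]},{"grip":0,"linear":[0,0,0],"rot":[0,0,0]},{"grip":0,"linear":[0,0,0],"rot":[0,0,0]}]'; python3 tilt.py; python3 rel.py
```

```text
time_s: 14.12
eef_pos: [590.6, -124.5, 49.1]
ee_rot: [0.0, 0.804, 0.595, 0.0]
force: [-4.3, 1.9, 13.3]
grip_width: 0.0
start top (array([-0.0387,  0.0616,  0.9974]), array([-0.0547,  0.048 ,  0.9974]), np.float64(2.24), np.float64(48.6), 2107)
now   top (array([0.5763, 0.7907, 0.2064]), array([0.3261, 0.9225, 0.2064]), np.float64(89.26), np.float64(328.3), 2117)
start scene (array([-0.0347,  0.0677,  0.9971]), array([-0.0526,  0.0549,  0.9971]), np.float64(1.24), np.float64(46.1), 2050)
now   scene (array([-0.1295,  0.1106,  0.9854]), array([-0.1557,  0.0689,  0.9854]), np.float64(15.12), np.float64(51.5), 1909)
14.2167
14.2167 [ 590.5 -124.5   49.1] ax [ 0.292  0.956 -0.   ] [ 0.956 -0.292  0.001] F [-4.6  1.5 13. ] 0.00340428388766503 [-0.4   0.67  1.45 -0.    1.02 -0.1 ]
```

The spot carried 13 N for over 0.4 s with the tip giving only 0.2 mm, so the stand doesn't rock. The tilt fit isn't usable here because the arm hides the plate. I release and back away.

```bash
python3 -m creep '[{"grip":0,"linear":[0,0,-1],"rot":[0,0,0]},{"grip":0,"linear":[0,0,-3],"rot":[0,0,0]},{"grip":0,"linear":[0,0,-10],"rot":[0,0,0]},{"grip":0,"linear":[0,0,-30],"rot":[0,0,0]},{"grip":0,"linear":[0,0,-40],"rot":[0,0,0]},{"grip":0,"linear":[0,0,-40],"rot":[0,0,0]},{"grip":0,"linear":[0,0,-40],"rot":[0,0,0]},{"grip":0,"linear":[-12,-34,0],"rot":[0,0,0]},{"grip":0,"linear":[-14,-36,0],"rot":[0,0,0]},{"grip":0,"linear":[-30,-25,0],"rot":[0,0,0]},{"grip":0,"linear":[-35,-15,0],"rot":[0,0,0]},{"grip":0,"linear":[-35,0,0],"rot":[0,0,0]}]';  python3 -m creep '[{"grip":0,"linear":[-35,0,0],"rot":[0,0,0]},{"grip":0,"linear":[-35,0,0],"rot":[0,0,0]},{"grip":0,"linear":[-35,0,0],"rot":[0,0,0]},{"grip":0,"linear":[0,0,0],"rot":[0,0,0]},{"grip":0,"linear":[0,0,0],"rot":[0,0,0]}]'; python3 rel.py; python3 tilt.py; python3 - <<'E'
from h import *
p,d=imaging.capture("scene");cv2.imwrite("pics/s13.png",p[:,:,::-1])
p,d=imaging.capture("top");cv2.imwrite("pics/t13.png",p[:,:,::-1])
E
```

```text
time_s: 15.22
eef_pos: [446.0, -212.5, 212.9]
ee_rot: [0.0, 0.804, 0.595, 0.0]
force: [-0.2, -0.9, 0.5]
grip_width: 0.001
time_s: 15.63
eef_pos: [417.0, -314.3, 211.9]
ee_rot: [0.0, 0.805, 0.594, 0.0]
force: [0.2, -0.1, 0.3]
grip_width: -0.001
15.6333 [ 417.  -314.3  211.9] ax [0.295 0.955 0.   ] [ 0.955 -0.295  0.   ] F [ 0.2 -0.1  0.3] -0.0006208695230478601 [-0.87  0.32  1.54  0.    1.28 -0.57]
start top (array([-0.0387,  0.0616,  0.9974]), array([-0.0547,  0.048 ,  0.9974]), np.float64(2.24), np.float64(48.6), 2107)
now   top (array([1.3e-03, 1.0e-04, 1.0e+00]), array([1.2e-03, 4.0e-04, 1.0e+00]), np.float64(2.16), np.float64(48.3), 2104)
start scene (array([-0.0347,  0.0677,  0.9971]), array([-0.0526,  0.0549,  0.9971]), np.float64(1.24), np.float64(46.1), 2050)
now   scene (array([0.2861, 0.6946, 0.66  ]), array([0.0755, 0.7474, 0.66  ]), np.float64(23.66), np.float64(346.4), 2094)
15.7333
```

View pics/s13.png

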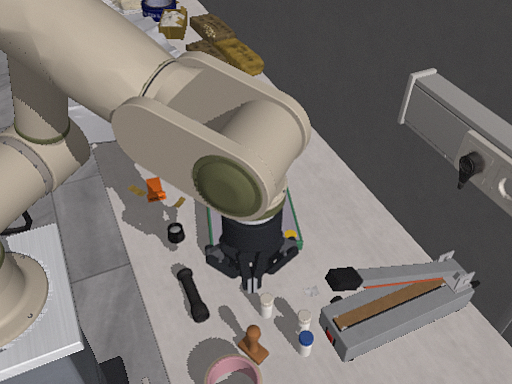

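View pics/t13.png

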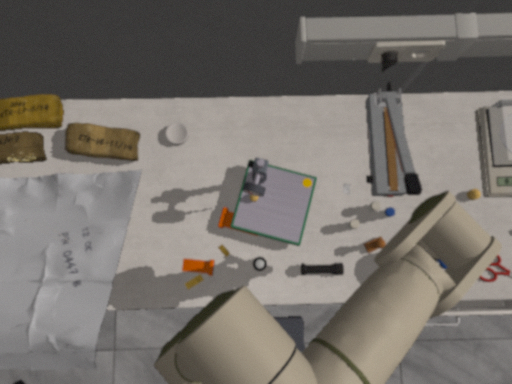

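The top view shows the stand level to about 0.001 rad. The wedge heel is at (226,218) and the brass weight stands at (253,198). The torch, loupe, tin and vial are at their starting pixels, and the arm is clear. I hand in.

```bash
python3 -c "
from rig import ctrl
print(ctrl.finish_job())"
```

```text
the job is handed in; nothing more can be done
None
```

I pushed the larger orange wedge under the short foot until the stand sat level. I then pressed the yellow spot, let go, backed away and handed in at about 15.8 s; no verdict is reported.

- **Push:** I used both fingertips on the heel. The push force ended at about 11 N, and the stand did not visibly shift.
- **Press:** The spot held about 13 N for over 0.4 s, and the fingertip sank only about 0.2 mm over the whole press, so I saw no rocking. I could not check the tilt by camera during the press because the arm hid the plate.
- **Final checks:**
  - **Level:** The last top view put the stand level to about 0.001 rad. The last scene-camera tilt was not usable because the arm blocked the view. Its previous clear reading, before the press, was 0.005 rad.
  - **Wedge:** The short foot rests on the flat of the wedge, at roughly x 0 to -5 mm. Different views put it anywhere from +2 to -8 mm, all within the level range.
  - **Other things:** The brass weight is still standing, and the vial, tin, loupe and torch are where they started.

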